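# Turn the mustard pot over into the stock tray

## Task

Draw the black tray towards you, for instance by hooking behind its far wall, until it is fully home against the wooden stop strip. Then lay the mustard-yellow bonsai pot on its side on the round woven mat and let go of it, take a fresh hold, and set it down upside down in the middle of the cork pad in the tray, without ever dropping it. Leave the blue pot where it is and the brown pot standing in the tray.

Things in the scene. Friction and masses are not known exactly. Their poses are not given: they have to be found in the camera images.
- pot: Pot to turn over: rectangular, glazed mustard yellow, dark red inside and under, 0.15 to 0.31 kg, on the robot's right (its place and the blue pot's may be swapped). Outer size 58 (x) x 50 (y) x 50 mm (z), straight 5 mm walls, on two 6 mm foot bars. Origin: centre of its underside; z points out of its mouth, up at the start. Middle of the pot: 25 mm along z.
- blue_pot: Bystander: round dark-blue pot, 72 mm across its rim, 52 mm high, loose, upright on the bench. Origin: centre of its underside.
- tray: Loose black tray, 0.4 kg, outer size 170 (x) x 240 (y) x 22 mm high, walls and floor 5 mm. Origin: centre of its underside; +x points away from the robot; its far wall's outer face is 85 mm along +x. Slides on the bench with its load (about 4 to 8 N); starts 60 to 100 mm from the stop strip. The bench behind it is free for at least 60 mm.
- stop: Wooden stop strip fixed to the bench, 20 (x) x 260 (y) x 16 mm high, between the robot and the tray, along the tray's near wall. Origin: centre of its underside; its face towards the tray is 10 mm along its +x. With the tray home the two origins are 95 mm apart along the strip's x.
- pad: Square cork pad, 80 x 80 x 8 mm, lying loose in the tray in one of its two halves. Origin: centre of its underside (5 mm above the bench); its top is 8 mm higher.
- done_pot: Bystander: plain brown pot already standing upside down in the other half of the tray, 60 x 50 mm, 50 mm high, loose. Origin: centre of the rim plane that it stands on, z up.
- stand: Fixed round stand that does not turn, black with a beige woven rope mat on top, 180 mm across (mat 176 mm), on the robot's left. Origin: centre of its underside; the mat's flat top is 30 mm above it, nothing stands on it.
- saucer: Bystander: loose ochre saucer, 84 mm across, 14 mm high. Origin: centre of its underside.
- glaze: Bystander: loose jar, 48 mm across, 100 mm high. Origin: centre of its underside.
There are look-alikes about, which are no part of the job. Of the things like the pad, leave any that is green, grey or pink; of the rest the larger one is meant.

How it is judged:
On the way, in this order (a step that is already met when the one before it is completed fails the run):
1. the tray is home against the stop strip (x of tray in the frame of stop below 0.101 m and angle between the x axis of tray and the x axis of stop, either way round below 0.08 rad and linear speed of tray below 0.02 m/s), for 0.2 s.
2. the mustard pot lies on its side on the woven mat, released and still (angle between pot's own z axis and vertical between 1.4 and 1.74 rad and horizontal distance between pot and stand below 0.085 m and contact force between pot and stand above 0.3 N and contact force between pot and the fingers below 0.1 N and linear speed of pot below 0.03 m/s), for 0.2 s.
At the end, for the whole second after the job is handed in: Mustard pot still, upside down (within 6 degrees), rim flat on the cork pad, centre within 18 mm of the pad's centre; pad flat in the tray; tray home against the stop strip (gap under 10 mm, square within 4.5 degrees); brown pot still standing in the tray (angle between pot's own z axis and vertical above 3.04 rad and horizontal distance between pot and pad below 0.018 m and z of pot in the frame of pad between 0.054 and 0.062 m and linear speed of pot below 0.02 m/s and x of tray in the frame of stop below 0.105 m and angle between the x axis of tray and the x axis of stop, either way round below 0.08 rad and z of pad in the frame of tray below 0.008 m and angle between pad's own z axis and vertical below 0.05 rad and angle between done_pot's own z axis and vertical below 0.1 rad and z of done_pot in the frame of tray below 0.01 m); the robot touches nothing.
It fails at once if the blue pot was moved more than 40 mm or tipped (distance of blue_pot from where it was at the start of the episode above 0.04 m or angle between blue_pot's own z axis and vertical above 0.5 rad).
It fails at once if the brown pot was tipped over (angle between done_pot's own z axis and vertical above 0.5 rad).
It fails at once if the mustard pot was dropped or thrown (out of the fingers and faster than 0.5 m/s, a fall of over 12 mm) (contact force between pot and the fingers below 0.05 N and linear speed of pot above 0.5 m/s).
It also fails if it takes over 72 s, if anything falls off the work surface, if the arm or the gripper's body presses on something with over 40 N, if the wrist force passes 120 N, or if a joint passes its speed limit or range.

## Robot

A 7-joint arm with a two-finger parallel gripper is mounted at the origin on the work surface. World frame = base frame: x ahead of the robot, y to its left, z up, the work surface at z = 0. Lengths are in m, angles in rad, forces in N, time in s.
With the tool pointing down it reaches from about 0.4 to 0.875 m from the base axis. Payload 19.3 kg.
Tool frame: the origin (TCP) lies where the fingers leave the gripper's body, on its centre line; the fingertips stand bot.tip_reach ahead of it and the grasp point (between the pads) lies 54 mm ahead of it (bot.tip_reach is the distance from the TCP to the fingertips, in m); z points along the fingers, y is the line along which they close (so a half turn about z gives the same grasp; the last joint's range is limited). The gripper opens to 85 mm and grips with 20 to 120 N. Pads are 22 mm wide; open, the fingers measure 114 mm over their backs; the gripper's body (76 mm by 85 mm) begins 54 mm behind the grasp point. The pads swing forward as they close: fully open they stand 13 mm farther back than shut.
Start: joints at [1.236, 0.521, -0.036, 1.599, 0.021, 1.021, -0.113], TCP at [0.164, -0.603, 0.304] pointing down, gripper open.
Joint ranges: [-2.91, 2.91], [-0.3, 2.13], [-1.5, 1.42], [0.17, 2.43], [-1.26, 4.41], [0.16, 1.93], [-2.52, 2.52]. Speed limits (rad/s): [1.89, 1.89, 2.39, 2.39, 3.01, 3.01, 3.01].

## Interface

Orientations are given as [roll, pitch, yaw] about the fixed x, y, z axes, in that order (R = Rz(yaw) Ry(pitch) Rx(roll)).
In Python, from workcell import bot gives the robot as it stands. The module is installed in compiled form; this text tells all that it offers.
- The arm moves only by the shell command python3 -m jog 'ROWS' [FORCE]. ROWS is JSON, a list that holds one entry, the list of rows, each a list of 7 numbers: the shift along the tool's x, y, z in mm, then the turn, a rotation vector about the tool's x, y, z in rad, then the opening, from 0 (shut) to 1 (fully open). In form: [[[tx, ty, tz, wx, wy, wz, fingers], ...]]. A call has 1 to 5 rows; each row shifts and turns the commanded pose from where the row before left it, along the tool's axes as they then stand; what a row does not reach is not made up. A row lasts 1/10 s, in which the tool goes at most 50 mm and 8.59 degrees, less where a joint would pass 70% of its speed; a pose out of reach is approached as far as the arm can. A call is refused whole if a number of a shift passes 50 or a number of a turn 0.15, either way. A call with a gripper value outside its range is refused whole. The fingers move at their own pace and stop on an object; FORCE is the grip in N (left out, the last holds). Time passes only in rows, so rows that do not move let the fingers close. It gives the time, the measured TCP pose, the force, the opening and the grip force at its end, in the units of the state.
- bot.observe(): the state, without advancing time (a new reading comes with each control period).
- bot.grab_frame(name): name is "side" or "top"; returns a dict with "img" (480x640x3 uint8, red, green, blue), "intrinsics" (3x3 intrinsics, pixels), "k1" (the pictures are not rectified: a ray, as slopes to the right and down, at radius r is drawn at 1 + k1 r^2 times it, then the intrinsics apply), "R" (3x3) and "t" (3): a world point X has camera coordinates R X + t. Camera axes: x right, y down, z forward; pixel columns grow to the right and rows downward; lengths in m; the calibration is good to about 2 mm. A picture is of the moment at which its call begins. There is no depth.
- bot.job_done(): hands the job in; it is judged then, once.
Trained networks look in a picture, given as the dict that the camera call returned (one of the last four; its "shot" number tells which), for a name from the list of things; names that differ only in an ending like _2 or _b are one class to them, and where a whole thing is asked for, a point or a joint stands for the part that bears it (a point fixed in the world has none). Each returns a list of dicts, best first, with "conf" (0 to 1); they miss things now and then, are a little off and sometimes report something else, mostly with a low value. They report only what shows in the picture. A call takes as long as a camera call. They do not tell look-alikes from the thing itself.
- bot.trace(query, picture): "region" (480x640 bool, what is visible of it).
- bot.spot_point(query, picture): "xyz" ([x, y, z] in m, in world coordinates, good to about 4 mm: a listed point, or the origin of a listed thing).
The state is a dict: "clock": time; "qpos": joint angles; "qd": joint speeds; "joint_efforts": joint torques, N m; "position": TCP position; "tool_rot": TCP orientation; "force": force on the tool from outside, world axes, zero at the start; "moment": the same for the moment, N m; "grip_width": finger opening in m; "finger_force": force on a finger pad.
Only numpy, scipy, OpenCV 4.12 (cv2) and the standard library are available. Lean on these libraries where they do the work, as an engineer would, in place of code of your own. Each camera call takes 0.05 s, during which the arm holds its last target. There are 200 camera calls.

## Working session

There is one attempt and no reset: what is moved stays moved. The work goes in short steps, Python scripts to look and compute and a shell command to move; the robot and the scene stay as the last step left them, time stands still between calls to the robot, and variables do not carry over. Pictures are saved under pics/ and viewed, at most 10 in all, crops included, and the job is handed in when it is done.

```bash
mkdir -p pics
cat > h.py <<'E'
from workcell import bot
import numpy as np, cv2
from scipy.spatial.transform import Rotation as Ro
def ray(f,u,v):
    K=np.array(f["intrinsics"]);k=f["k1"]
    d=np.array([(u-K[0,2])/K[0,0],(v-K[1,2])/K[1,1]]);s=d.copy()
    for _ in range(30): s=d/(1+k*(s@s))
    R=np.array(f["R"]);t=np.array(f["t"])
    return -R.T@t, R.T@np.array([s[0],s[1],1])
def onz(f,u,v,z):
    c,d=ray(f,u,v);return c+d*(z-c[2])/d[2]
def proj(f,X):
    K=np.array(f["intrinsics"]);p=np.array(f["R"])@X+np.array(f["t"]);s=p[:2]/p[2];s=s*(1+f["k1"]*(s@s))
    return K[0,0]*s[0]+K[0,2],K[1,1]*s[1]+K[1,2]
def save(f,n,crop=None,scale=1):
    im=f["img"][:,:,::-1]
    if crop: a,b,c,d=crop;im=im[b:d,a:c]
    cv2.imwrite("pics/"+n,cv2.resize(im,None,fx=scale,fy=scale,interpolation=cv2.INTER_CUBIC))
def st():
    o=bot.observe();r=np.array(o["tool_rot"])
    print(o["clock"],np.round(o["position"],4),np.round(r,3),np.round(o["force"],1),round(o["grip_width"],4),np.round(o["finger_force"],1))
    return o
E
python3 - <<'E'
from h import *
o=st();print(bot.tip_reach,o)
for n in("top","side"):
    f=bot.grab_frame(n);save(f,n+"0.png")
    print(n,-np.array(f["R"]).T@f["t"])
    for q in "pot blue_pot tray stop pad done_pot stand saucer glaze".split():
        for r in bot.spot_point(q,f): 
            print(q,round(r["conf"],2),np.round(r["xyz"],3),np.round(proj(f,np.array(r["xyz"]))))
E
```

```text
0.0 [ 0.1635 -0.603   0.3034] [-3.141  0.     0.265] [0.7 0.2 0.1] 0.0855 0.0
0.0726 {'clock': 0.0, 'qpos': array([ 1.23583056,  0.52199986, -0.03633762,  1.59996019,  0.02120272,
        1.02106871, -0.11281297]), 'qd': array([ 0.00098349,  0.00010865,  0.00037835,  0.00151172,  0.00055806,
       -0.00098015,  0.00031695]), 'joint_efforts': array([-3.12136126e-05, -9.27109981e+01,  1.98008001e+00, -3.69928122e+01,
        1.79407513e-02,  8.03102710e-03, -5.84754730e-05]), 'position': array([ 0.16346988, -0.60300799,  0.3033515 ]), 'tool_rot': array([-3.14054390e+00,  6.98791750e-05,  2.64752272e-01]), 'force': array([0.7379149 , 0.15084493, 0.06141527]), 'moment': array([-0.03939217,  0.04897216, -0.04685191]), 'finger_force': 0.0, 'grip_width': 0.08550000175108285}
top [ 0.29589418 -0.0345499   1.05718524]
pot 0.72 [ 0.383 -0.318 -0.001] [431. 276.]
pot 0.25 [ 0.571 -0.025  0.005] [296. 212.]
blue_pot 0.71 [ 0.557 -0.328 -0.001] [422. 204.]
tray 0.63 [ 0.567  0.036 -0.003] [271. 217.]
stop 0.93 [ 0.392  0.044 -0.001] [276. 291.]
pad 0.97 [ 0.435 -0.174 -0.001] [366. 262.]
pad 0.9
[... 323 characters left out ...]
0.442  0.002] [463. 166.]
side [-0.08027815  0.72145217  0.82957824]
pot 0.64 [ 0.381 -0.315 -0.   ] [441. 220.]
blue_pot 0.81 [ 0.562 -0.331 -0.003] [380. 191.]
tray 0.68 [ 0.569  0.039 -0.   ] [280. 268.]
stop 0.8 [ 0.393  0.047 -0.001] [346. 306.]
pad 0.82 [ 0.751 -0.047  0.002] [246. 217.]
pad 0.8 [ 0.437 -0.174 -0.005] [388. 242.]
pad 0.79 [ 0.567 -0.156 -0.001] [336. 224.]
pad 0.75 [ 0.573 -0.023  0.005] [298. 250.]
pad 0.58 [ 0.277 -0.202  0.001] [458. 262.]
done_pot 0.69 [0.558 0.097 0.003] [266. 284.]
done_pot 0.56 [0.568 0.036 0.   ] [282. 267.]
stand 0.73 [ 0.46   0.33  -0.001] [220. 381.]
saucer 0.84 [ 0.676  0.296 -0.001] [154. 316.]
glaze 0.86 [ 0.644 -0.443 -0.002] [377. 162.]
```

View pics/top0.png

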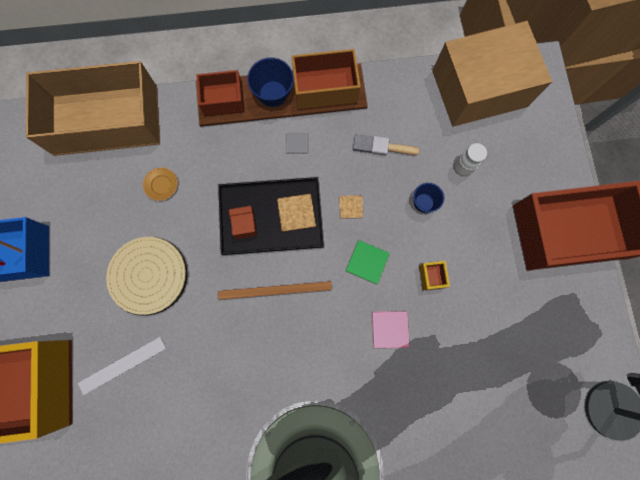

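View pics/side0.png

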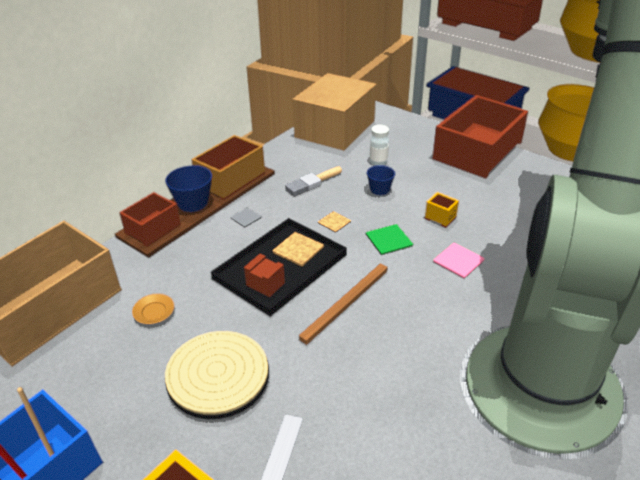

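Run:
```python
from h import *
f=bot.grab_frame("top")
save(f,"crop.png",(200,120,460,340),3)
for q,z in(("pot",.05),("tray",.022),("stop",.016),("stand",.03),("done_pot",.05),("blue_pot",.052)):
    for r in bot.trace(q,f)[:2]:
        m=r["region"].astype(np.uint8)
        c=max(cv2.findContours(m,0,2)[0],key=cv2.contourArea)[:,0]
        w=np.array([onz(f,*p,z)[:2] for p in c]).astype(np.float32)
        b=cv2.minAreaRect(w*1000);print(q,round(r["conf"],2),np.round(b[0]),np.round(b[1]),round(b[2],1))
```

```text
pot 0.94 [ 379. -312.] [62. 63.] 90.0
tray 0.76 [566.  37.] [241. 175.] 87.0
tray 0.69 [558. 100.] [77. 60.] 4.8
stop 0.63 [392.  44.] [258.  25.] 87.9
stand 0.66 [458. 328.] [179. 181.] 40.8
done_pot 0.86 [550.  98.] [72. 54.] 3.2
done_pot 0.54 [ 639. -442.] [47. 95.] 41.2
blue_pot 0.58 [ 557. -329.] [67. 67.] 83.2
blue_pot 0.47 [388.  42.] [249.  24.] 88.1
```

The top view shows the pot at (435,275) and the blue pot at (428,198). The tray is at (271,216), with the brown pot at (242,220), the stop strip at (275,291) and the mat at (147,275). The pad candidates are:
- cork in the tray (296,212)
- small cork (351,206)
- green (368,262)
- grey (297,143)
- pink (390,329)

The tray's cork pad is the larger of the two cork ones and lies in the tray, so that is the one meant. I'll confirm it in an enlarged crop.

View pics/crop.png

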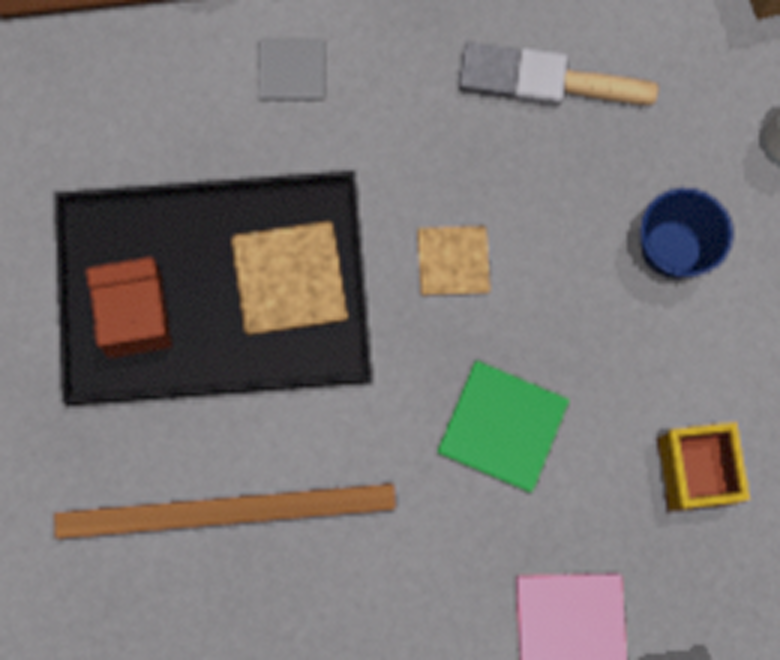

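Run:
```python
from h import *
f=bot.grab_frame("top")
for r in bot.trace("pad",f):
    m=r["region"].astype(np.uint8)
    c=max(cv2.findContours(m,0,2)[0],key=cv2.contourArea)[:,0]
    w=np.array([onz(f,*p,.013)[:2] for p in c]).astype(np.float32)
    b=cv2.minAreaRect(w*1000);print(round(r["conf"],2),np.round(b[0]),np.round(b[1]),round(b[2],1))
# pot rim: yellow mask
h=cv2.cvtColor(f["img"],cv2.COLOR_RGB2HSV)
sub=np.zeros(h.shape[:2],np.uint8);sub[250:300,410:460]=1
yel=((h[...,0]>17)&(h[...,0]<32)&(h[...,1]>140)).astype(np.uint8)*sub
red=((h[...,0]<13)&(h[...,1]>120)).astype(np.uint8)*sub
for n,m,z in(("yel",yel,.05),("red",red,.05)):
    c=np.concatenate(cv2.findContours(m,0,2)[0])[:,0]
    w=np.array([onz(f,*p,z)[:2] for p in c]).astype(np.float32)
    b=cv2.minAreaRect(w*1000);print(n,np.round(b[0]),np.round(b[1]),round(b[2],1))
save(f,"potcrop.png",(400,240,480,310),8)
```

```text
0.97 [742. -45.] [49. 52.] 83.9
0.96 [568. -26.] [79. 80.] 1.5
0.88 [ 568. -156.] [54. 56.] 83.2
0.81 [ 276. -203.] [81. 79.] 83.2
0.62 [ 431. -175.] [81. 80.] 60.0
yel [ 381. -312.] [59. 59.] 89.8
red [ 381. -316.] [36. 43.] 89.8
```

View pics/potcrop.png

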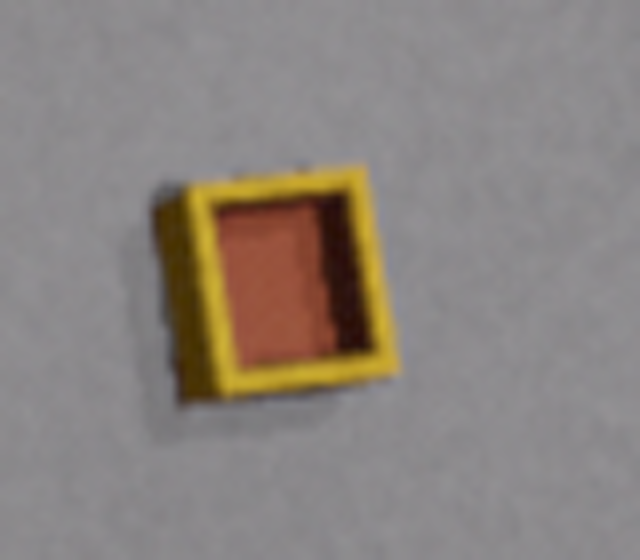

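The crop confirms the pad: the 80 mm cork in the tray is meant, and the loose cork is about 55 mm. The pot's long (58 mm) side runs along the image's vertical.

```bash
cat > pose.py <<'E'
from h import *
def wrect(q,z,f,near):
    best=None
    for r in bot.trace(q,f):
        m=r["region"].astype(np.uint8)
        c=max(cv2.findContours(m,0,2)[0],key=cv2.contourArea)[:,0]
        w=np.array([onz(f,*p,z)[:2] for p in c]).astype(np.float32)*1000
        b=cv2.minAreaRect(w)
        if np.hypot(b[0][0]-near[0],b[0][1]-near[1])<40: return b
def nav(target,yaw):
    "shift in tool axes mm for tool-down, final yaw"
    o=bot.observe();R=Ro.from_euler('xyz',o["tool_rot"])
    print("tool shift",np.round(R.inv().apply((np.array(target)-o["position"])*1000),1),"turn",np.round((R.inv()*Ro.from_euler('xyz',[np.pi,0,yaw])).as_rotvec(),3))
E
python3 - <<'E'
from pose import *
f=bot.grab_frame("top")
C=[(185,185),(365,168),(400,372),(230,395)]
P=np.array([onz(f,400+a/8,240+b/8,.05)[:2] for a,b in C]);print(P.round(4),P.mean(0))
for i in range(4):
    d=P[(i+1)%4]-P[i];print(np.hypot(*d).round(4),np.degrees(np.arctan2(d[1],d[0])).round(1))
for q,z in(("tray",.022),("stop",.016)):
  for r in bot.trace(q,f)[:1]:
    c=max(cv2.findContours(r["region"].astype(np.uint8),0,2)[0],key=cv2.contourArea)
    a=cv2.approxPolyDP(c,5,True)[:,0]
    for p in a: print(q,p,onz(f,*p,z).round(3))
nav([.68,.037,.2],-.045)
E
```

```text
[[ 0.4096 -0.2926]
 [ 0.4084 -0.3432]
 [ 0.3513 -0.3427]
 [ 0.3506 -0.2952]] [ 0.37997896 -0.31840941]
0.0506 -91.3
0.057 179.5
0.0475 90.9
0.059 2.5
tray [318 179] [ 0.642 -0.085  0.022]
tray [219 184] [0.657 0.15  0.022]
tray [221 253] [0.491 0.158 0.022]
tray [323 248] [ 0.475 -0.076  0.022]
stop [331 282] [ 0.395 -0.085  0.016]
stop [218 295] [0.397 0.173 0.016]
stop [330 290] [ 0.378 -0.081  0.016]
tool shift [ 666.  -482.8  103.9] turn [-0.   -0.    0.31]
```

```bash
python3 -m jog '[[[0,0,0,0,0,0.15,1],[0,0,0,0,0,0.15,1],[28,-38,6,0,0,0.01,1],[28,-38,6,0,0,0,1],[28,-38,6,0,0,0,1]]]' >/dev/null
python3 -m jog '[[[28,-38,6,0,0,0,1],[28,-38,6,0,0,0,1],[28,-38,6,0,0,0,1],[28,-38,6,0,0,0,1],[28,-38,6,0,0,0,1]]]' >/dev/null
python3 -m jog '[[[28,-38,6,0,0,0,1],[28,-38,6,0,0,0,1],[28,-38,6,0,0,0,1],[28,-38,6,0,0,0,1],[28,-38,6,0,0,0,1]]]'
python3 -c "
from pose import *
nav([.682,.037,.13],-.045)"
```

```text
clock: 3.1
position: [0.5502, -0.1242, 0.2258]
tool_rot: [3.142, -0.0, -0.045]
force: [-0.3, 0.6, 0.1]
grip_width: 0.0856
finger_force: 0.0
tool shift [ 124.3 -167.    95.8] turn [ 0. -0. -0.]
```

```bash
python3 -m jog '[[[25,-33,15,0,0,0,1],[25,-33,18,0,0,0,1],[25,-33,20,0,0,0,1],[25,-34,20,0,0,0,1],[24,-34,20,0,0,0,1]]]' >/dev/null
python3 -m jog '[[[0,0,0,0,0,0,1],[0,0,0,0,0,0,1]]]'
python3 - <<'E'
from pose import *
nav([.682,.037,.082],-.045)
f=bot.grab_frame("top");b=wrect("tray",.022,f,(567,37));print(b)
f=bot.grab_frame("side");save(f,"s1.png",(180,100,440,340),2.5)
E
```

```text
clock: 3.8
position: [0.6804, 0.0362, 0.1319]
tool_rot: [3.141, 0.001, -0.044]
force: [-0.3, -0.8, -0.7]
grip_width: 0.0854
finger_force: 0.0
tool shift [ 1.6 -0.9 49.9] turn [0.    0.001 0.001]
None
```

View pics/s1.png

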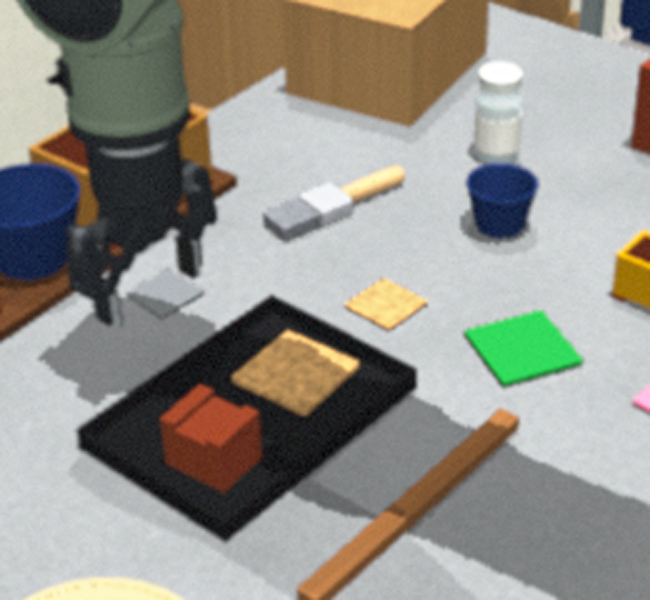

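The open fingers are above the bench behind the tray's far wall, with the tray still about 80 mm from the strip. Next I lower them and pull.

```bash
python3 -m jog '[[[0,0,20,0,0,0,1],[0,0,20,0,0,0,1],[0,0,15,0,0,0,1],[0,0,0,0,0,0,1]]]' 
python3 -m jog '[[[-8,0,0,0,0,0,1],[-8,0,0,0,0,0,1],[-8,0,0,0,0,0,1],[-8,0,0,0,0,0,1],[-8,0,0,0,0,0,1]]]'
python3 -m jog '[[[-8,0,0,0,0,0,1],[-8,0,0,0,0,0,1],[-8,0,0,0,0,0,1],[-8,0,0,0,0,0,1],[0,0,0,0,0,0,1]]]'
python3 - <<'E'
from pose import *
for c in("top","side"):
    f=bot.grab_frame(c)
    for q in("tray","stop","pad","done_pot"):
        for r in bot.spot_point(q,f): 
            if r["xyz"][0]>.38 and abs(r["xyz"][1]-.03)<.11:print(c,q,round(r["conf"],2),np.round(r["xyz"],3))
E
```

```text
clock: 4.35
position: [0.6796, 0.0345, 0.0765]
tool_rot: [3.141, 0.002, -0.046]
force: [0.5, -0.4, 0.5]
grip_width: 0.0855
finger_force: 0.0
clock: 4.85
position: [0.6408, 0.0372, 0.0789]
tool_rot: [-3.141, -0.003, -0.045]
force: [6.5, -0.8, 4.0]
grip_width: 0.0855
finger_force: 3.6
clock: 5.35
position: [0.6081, 0.0388, 0.0788]
tool_rot: [-3.141, -0.001, -0.045]
force: [0.8, -0.2, 4.8]
grip_width: 0.0855
finger_force: 1.8
side tray 0.56 [ 0.51   0.042 -0.001]
side stop 0.94 [ 0.394  0.046 -0.002]
side pad 0.72 [ 0.516 -0.022  0.006]
side pad 0.55 [ 0.751 -0.047  0.   ]
side done_pot 0.88 [0.502 0.099 0.007]
```

```bash
python3 -m jog '[[[-6,0,0,0,0,0,1],[-5,0,0,0,0,0,1],[-3,0,0,0,0,0,1],[-2,0,0,0,0,0,1]]]'
python3 -m jog '[[[-2,0,0,0,0,0,1],[-2,0,0,0,0,0,1],[0,0,0,0,0,0,1]]]'
python3 -m jog '[[[-2,0,0,0,0,0,1],[-1,0,0,0,0,0,1],[0,0,0,0,0,0,1]]]'
```

```text
clock: 6.25
position: [0.5924, 0.0393, 0.0779]
tool_rot: [3.142, 0.0, -0.045]
force: [3.1, 0.4, -0.2]
grip_width: 0.0854
finger_force: 1.9
clock: 6.55
position: [0.5884, 0.0395, 0.0779]
tool_rot: [3.142, 0.0, -0.045]
force: [1.0, 0.6, 1.8]
grip_width: 0.0854
finger_force: 0.9
clock: 6.85
position: [0.5859, 0.0398, 0.078]
tool_rot: [-3.141, -0.001, -0.045]
force: [6.2, 1.2, -0.8]
grip_width: 0.0855
finger_force: 2.7
```

```bash
python3 -m jog '[[[-2,0,0,0,0,0,1],[-1,0,0,0,0,0,1]]]'
python3 -m jog '[[[-2,0,0,0,0,0,1],[-1,0,0,0,0,0,1]]]'
python3 - <<'E'
from pose import *
for c in("top","side"):
    f=bot.grab_frame(c)
    for q in("tray","stop","pad"):
        for r in bot.spot_point(q,f): 
            if r["xyz"][0]>.38 and abs(r["xyz"][1]-.03)<.11:print(c,q,round(r["conf"],2),np.round(r["xyz"],3))
save(f,"s2.png",(240,180,420,330),4)
E
```

```text
clock: 7.05
position: [0.5844, 0.0408, 0.0785]
tool_rot: [-3.14, -0.004, -0.044]
force: [16.2, 4.6, -2.4]
grip_width: 0.0852
finger_force: 7.8
clock: 7.25
position: [0.5835, 0.0412, 0.0792]
tool_rot: [-3.139, -0.009, -0.044]
force: [27.3, 4.0, -1.4]
grip_width: 0.0852
finger_force: 13.4
top pad 0.81 [ 0.748 -0.046 -0.002]
side tray 0.68 [ 0.486  0.042 -0.002]
side stop 0.69 [ 0.393  0.046 -0.002]
side pad 0.78 [ 0.494 -0.02   0.008]
side pad 0.6 [ 0.75  -0.047  0.003]
```

View pics/s2.png

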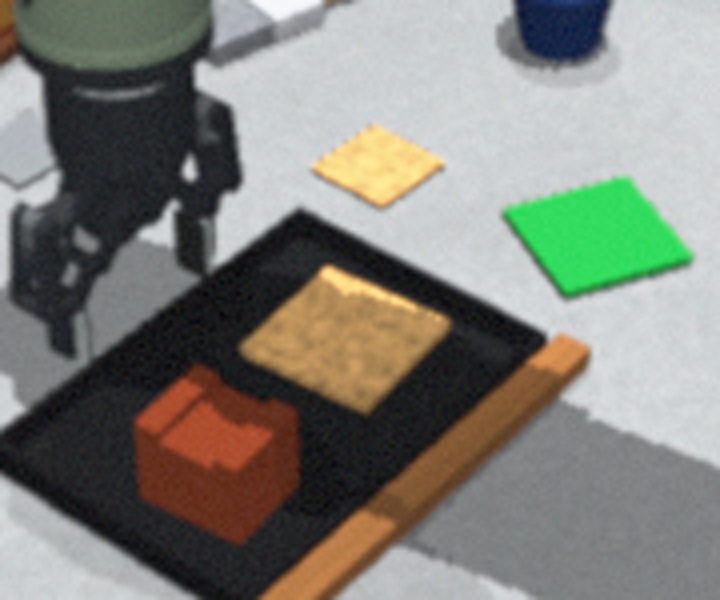

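The tray is home: its near wall touches the strip along its length, the force rose to 27 N, and the cork pad is still flat. Next I back off and plan the pot work. The gripper tilts sideways about its closing axis, so each grasp and placement leaves the body clear.

```bash
python3 -m jog '[[[3,0,0,0,0,0,1],[3,0,0,0,0,0,1],[4,0,0,0,0,0,1],[3,0,-15,0,0,0,1],[0,0,-30,0,0,0,1]]]'
cat > plan.py <<'E'
from h import *
import json
def pose(P,yaw,th,G=.054):
    R=Ro.from_euler('xyz',[np.pi,0,yaw])*Ro.from_rotvec([0,th,0])
    return np.array(P)-R.apply([0,0,G]),R
def plan(wps,start=None):
    """wps: (grasp point, yaw, tilt about tool y, n rows); prints shifts/turns, rounded"""
    if start is None:
        o=bot.observe();p=np.array(o["position"]);R=Ro.from_euler('xyz',o["tool_rot"])
    else: p,R=start
    rows=[]
    for P,yaw,th,n in wps:
        pt,Rt=pose(P,yaw,th);p0=p;R0=R;w=(R0.inv()*Rt).as_rotvec()
        for i in range(1,n+1):
            pd=p0+(pt-p0)*i/n;Rd=R0*Ro.from_rotvec(w*i/n)
            s=np.round(R.inv().apply(pd-p)*1000).astype(int);r=np.round((R.inv()*Rd).as_rotvec(),2)
            if max(abs(s))>50 or max(abs(r))>.15: print("BIG")
            p=p+R.apply(s/1000);R=R*Ro.from_rotvec(r)
            rows.append(s.tolist()+[float(x) for x in r])
    for i in range(0,len(rows),5): print(json.dumps(rows[i:i+5]).replace(" ",""))
    return p,R
E
python3 - <<'E'
from plan import *
print(np.round(bot.observe()["qpos"],2))
# lift, turn+travel, descend
plan([([.60,.0,.16],0.0,0,3),([.40,-.20,.17],1.57,-.3,16),([.381,-.26,.12],1.57,-.65,4)])
E
```

```text
clock: 8.15
position: [0.5914, 0.0391, 0.1214]
tool_rot: [3.141, 0.005, -0.045]
force: [-0.2, 0.3, 0.4]
grip_width: 0.0851
finger_force: 0.0
[-0.12  0.72 -0.06  1.81  0.07  0.63 -1.84]
[[3,13,-31,0.0,0.0,-0.02],[3,13,-31,0.0,0.0,-0.01],[3,13,-31,0.0,0.0,-0.02],[-13,11,0,-0.01,-0.01,-0.1],[-13,11,-1,-0.02,-0.02,-0.09]]
[[-15,8,1,-0.01,-0.01,-0.1],[-15,8,0,-0.02,-0.02,-0.1],[-16,6,1,-0.01,-0.01,-0.09],[-16,4,2,-0.02,-0.02,-0.1],[-17,3,1,-0.01,-0.01,-0.1]]
[[-17,1,2,-0.02,-0.02,-0.1],[-17,-1,2,-0.01,-0.01,-0.09],[-16,-2,2,-0.02,-0.02,-0.1],[-16,-4,3,-0.01,-0.01,-0.1],[-16,-6,3,-0.02,-0.02,-0.09]]
[[-15,-7,2,-0.01,-0.01,-0.1],[-15,-9,3,-0.02,-0.01,-0.1],[-13,-10,3,-0.01,-0.02,-0.09],[-12,-11,3,-0.02,-0.01,-0.1],[-6,-5,17,0.0,-0.09,-0.0]]
[[-5,-5,18,0.0,-0.09,-0.0],[-3,-4,18,0.0,-0.08,-0.0],[-1,-5,18,0.0,-0.09,-0.0]]
```

```bash
python3 -m jog '[[[3,13,-31,0,0,-0.02,1],[3,13,-31,0,0,-0.01,1],[3,13,-31,0,0,-0.02,1],[-13,11,0,-0.01,-0.01,-0.1,1],[-13,11,-1,-0.02,-0.02,-0.09,1]]]' >/dev/null
python3 -m jog '[[[-15,8,1,-0.01,-0.01,-0.1,1],[-15,8,0,-0.02,-0.02,-0.1,1],[-16,6,1,-0.01,-0.01,-0.09,1],[-16,4,2,-0.02,-0.02,-0.1,1],[-17,3,1,-0.01,-0.01,-0.1,1]]]' >/dev/null
python3 -m jog '[[[-17,1,2,-0.02,-0.02,-0.1,1],[-17,-1,2,-0.01,-0.01,-0.09,1],[-16,-2,2,-0.02,-0.02,-0.1,1],[-16,-4,3,-0.01,-0.01,-0.1,1],[-16,-6,3,-0.02,-0.02,-0.09,1]]]' >/dev/null
python3 -m jog '[[[-15,-7,2,-0.01,-0.01,-0.1,1],[-15,-9,3,-0.02,-0.01,-0.1,1],[-13,-10,3,-0.01,-0.02,-0.09,1],[-12,-11,3,-0.02,-0.01,-0.1,1],[-6,-5,17,0,-0.09,0,1]]]' >/dev/null
python3 -m jog '[[[-5,-5,18,0,-0.09,0,1],[-3,-4,18,0,-0.08,0,1],[-1,-5,18,0,-0.09,0,1],[0,0,0,0,0,0,1]]]'
python3 - <<'E'
from plan import *
print(np.round(bot.observe()["qpos"],2))
for c in("top","side"):
    f=bot.grab_frame(c)
    for r in bot.spot_point("pot",f)[:1]: print(c,r["conf"],np.round(r["xyz"],3))
    m=bot.trace("pot",f)
    if m: print(m[0]["conf"],m[0]["region"].sum())
plan([([.381,-.318,.029],1.57,-.65,8)])
save(f,"s3.png",(330,140,510,290),4)
E
```

```text
clock: 10.55
position: [0.3812, -0.2263, 0.1616]
tool_rot: [3.138, 0.648, 1.568]
force: [0.3, -0.5, 0.5]
grip_width: 0.0853
finger_force: 0.0
[ 0.04  0.55 -0.01  2.34  1.28  0.69 -1.17]
top 0.62 [ 0.463  0.331 -0.001]
0.86 471
side 0.78 [ 0.381 -0.317  0.   ]
0.73 857
[[1,0,14,0.0,-0.0,-0.0],[1,-1,13,0.0,-0.0,-0.0],[1,0,14,0.0,-0.0,-0.0],[1,0,13,0.0,-0.0,-0.0],[2,0,14,0.0,-0.0,-0.0]]
[[1,-1,14,0.0,-0.0,-0.01],[1,0,13,0.01,-0.0,0.0],[1,0,14,-0.0,-0.0,0.0]]
```

View pics/s3.png

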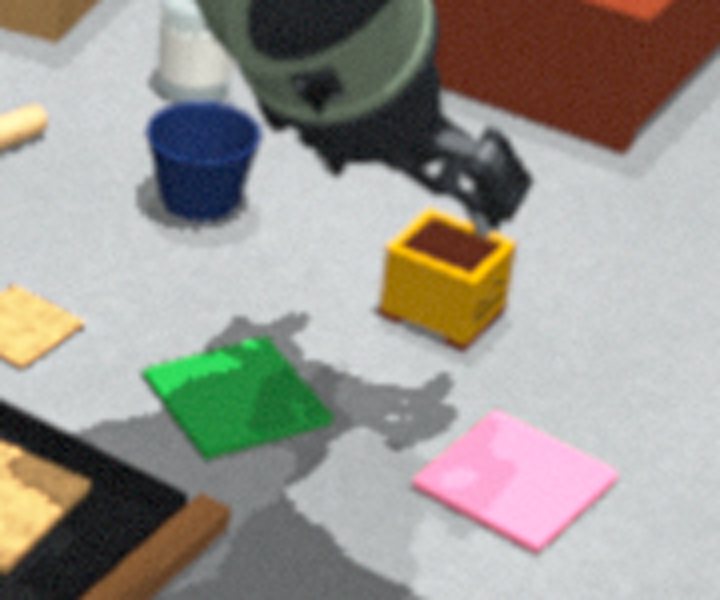

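The pot stands undisturbed at (450,280) in the crop, and the gripper is coming in along the line behind it. I'll descend.

```bash
python3 -m jog '[[[1,0,14,0,0,0,1],[1,-1,13,0,0,0,1],[1,0,14,0,0,0,1],[1,0,13,0,0,0,1],[2,0,14,0,0,0,1]]]'
python3 -m jog '[[[1,-1,14,0,0,0,1],[1,0,13,0,0,0,1],[1,0,14,0,0,0,1],[0,0,0,0,0,0,1]]]'
python3 - <<'E'
from plan import *
print(np.round(bot.observe()["qpos"],2))
plan([([.381,-.318,.029],1.57,-.65,1)])
E
```

```text
clock: 11.35
position: [0.3819, -0.2636, 0.1058]
tool_rot: [3.13, 0.646, 1.562]
force: [0.2, 0.2, -0.4]
grip_width: 0.0853
finger_force: 0.0
clock: 11.75
position: [0.3805, -0.2862, 0.0706]
tool_rot: [3.133, 0.646, 1.562]
force: [-0.1, -0.2, -1.2]
grip_width: 0.0853
finger_force: 0.0
[ 0.17  0.79  0.03  2.3   1.7   0.62 -1.5 ]
[[0,0,-2,0.0,-0.0,-0.01]]
```

```bash
python3 -m jog '[[[0,0,0,0,0,0,0.5],[0,0,0,0,0,0,0.4],[0,0,0,0,0,0,0.3],[0,0,0,0,0,0,0.3],[0,0,0,0,0,0,0.3]]]' 50
python3 -m jog '[[[0,0,0,0,0,0,0],[0,0,0,0,0,0,0],[0,0,0,0,0,0,0]]]' 50
python3 - <<'E'
from plan import *
f=bot.grab_frame("side")
for r in bot.spot_point("pot",f)[:1]: print(r["conf"],np.round(r["xyz"],3))
plan([([.39,-.318,.16],1.57,-.65,5),([.50,-.10,.25],1.7,-.1,8),([.50,.2,.25],2.2,.4,8),([.461,.331,.16],2.2,.92,5)])
E
```

```text
clock: 12.25
position: [0.3812, -0.2849, 0.0718]
tool_rot: [3.131, 0.647, 1.563]
force: [-1.1, 2.3, 8.5]
grip_width: 0.0575
finger_force: 51.6
clock: 12.55
position: [0.3812, -0.2849, 0.0718]
tool_rot: [3.131, 0.647, 1.563]
force: [-0.3, 4.3, 9.1]
grip_width: 0.0577
finger_force: 51.6
0.55 [ 0.383 -0.316  0.001]
[[-16,2,-21,0.0,-0.0,-0.0],[-16,2,-21,0.0,-0.0,-0.0],[-16,2,-21,0.0,-0.0,-0.0],[-15,2,-21,0.01,-0.0,-0.0],[-16,2,-20,-0.0,-0.0,-0.01]]
[[11,14,-25,-0.01,0.07,-0.01],[13,14,-23,-0.0,0.07,-0.02],[14,14,-23,-0.01,0.06,-0.01],[16,14,-21,-0.01,0.07,-0.02],[16,15,-20,-0.0,0.07,-0.01]]
[[18,16,-19,-0.01,0.07,-0.02],[19,16,-18,-0.01,0.07,-0.01],[20,16,-16,-0.0,0.07,-0.02],[34,6,-3,0.01,0.06,-0.06],[34,8,-1,0.01,0.06,-0.06]]
[[33,10,1,0.01,0.06,-0.07],[32,13,3,0.01,0.06,-0.06],[31,14,5,0.01,0.06,-0.06],[30,17,6,0.01,0.06,-0.06],[29,18,8,0.01,0.06,-0.07]]
[[27,20,10,0.0,0.06,-0.06],[11,9,28,0.0,0.1,0.0],[9,9,29,0.0,0.11,0.0],[5,9,30,0.0,0.1,0.0],[3,9,30,0.0,0.11,0.0]]
[[-1,9,30,0.0,0.1,0.0]]
```

```bash
python3 -m jog '[[[-8,1,-11,0,0,0,0],[-8,1,-11,0,0,0,0],[-16,2,-21,0,0,0,0],[-16,2,-21,0,0,0,0],[-16,2,-21,0,0,0,0]]]'
python3 -m jog '[[[-15,2,-21,0.01,0,0,0],[11,14,-25,-0.01,0.07,-0.01,0],[13,14,-23,0,0.07,-0.02,0],[14,14,-23,-0.01,0.06,-0.01,0],[16,14,-21,-0.01,0.07,-0.02,0]]]' 
python3 -m jog '[[[16,15,-20,0,0.07,-0.01,0],[18,16,-19,-0.01,0.07,-0.02,0],[19,16,-18,-0.01,0.07,-0.01,0],[20,16,-16,0,0.07,-0.02,0],[0,0,0,0,0,0,0]]]'
python3 - <<'E'
from plan import *
print(np.round(bot.observe()["qpos"],2))
plan([([.50,.2,.25],2.2,.4,8),([.461,.331,.16],2.2,.92,5)])
E
```

```text
clock: 13.15
position: [0.3882, -0.2844, 0.1787]
tool_rot: [3.132, 0.645, 1.564]
force: [1.0, -0.6, -3.4]
grip_width: 0.0569
finger_force: 54.9
clock: 13.65
position: [0.4451, -0.1876, 0.2553]
tool_rot: [-3.14, 0.373, 1.633]
force: [-1.0, -0.5, -3.7]
grip_width: 0.0576
finger_force: 55.1
clock: 14.15
position: [0.5019, -0.0922, 0.3069]
tool_rot: [3.134, 0.093, 1.695]
force: [0.3, -0.1, -3.8]
grip_width: 0.0572
finger_force: 55.3
[ 0.27  0.34 -0.31  1.9   0.25  0.91 -0.05]
[[34,6,-2,0.01,0.06,-0.06],[34,7,0,0.01,0.06,-0.07],[32,10,1,0.01,0.06,-0.06],[33,12,4,0.01,0.06,-0.06],[31,14,5,0.01,0.06,-0.06]]
[[29,16,7,0.01,0.06,-0.07],[29,18,8,0.01,0.06,-0.06],[26,19,10,0.01,0.06,-0.06],[12,9,28,0.0,0.1,0.0],[8,9,29,0.0,0.11,0.0]]
[[6,9,30,0.0,0.1,0.0],[2,9,30,0.0,0.11,0.0],[-1,9,31,0.0,0.1,0.0]]
```

```bash
python3 -m jog '[[[34,6,-2,0.01,0.06,-0.06,0],[34,7,0,0.01,0.06,-0.07,0],[32,10,1,0.01,0.06,-0.06,0],[33,12,4,0.01,0.06,-0.06,0],[31,14,5,0.01,0.06,-0.06,0]]]'
python3 -m jog '[[[29,16,7,0.01,0.06,-0.07,0],[29,18,8,0.01,0.06,-0.06,0],[26,19,10,0.01,0.06,-0.06,0],[12,9,28,0,0.1,0,0],[8,9,29,0,0.11,0,0]]]' 
python3 -m jog '[[[6,9,30,0,0.1,0,0],[2,9,30,0,0.11,0,0],[-1,9,31,0,0.1,0,0],[0,0,0,0,0,0,0]]]'
python3 - <<'E'
from plan import *
print(np.round(bot.observe()["qpos"],2))
for c in("top","side"):
    f=bot.grab_frame(c)
    for r in bot.spot_point("pot",f): print(c,r["conf"],np.round(r["xyz"],3))
save(f,"s4.png",(130,240,330,430),3)
plan([([.461,.331,.064],2.2,.92,5)])
E
```

```text
clock: 14.65
position: [0.5066, 0.079, 0.2998]
tool_rot: [-3.111, -0.212, 2.001]
force: [1.2, 0.8, -2.4]
grip_width: 0.0576
finger_force: 55.0
clock: 15.15
position: [0.5007, 0.2268, 0.2541]
tool_rot: [-3.141, -0.606, 2.196]
force: [0.0, 0.3, -4.0]
grip_width: 0.0577
finger_force: 55.1
clock: 15.55
position: [0.4829, 0.294, 0.1843]
tool_rot: [-3.127, -0.921, 2.184]
force: [-1.1, -0.7, -2.6]
grip_width: 0.0574
finger_force: 55.1
[ 0.21  0.94 -0.81  1.72 -0.34  0.93  0.44]
top 0.6 [0.438 0.353 0.154]
side 0.7 [0.442 0.351 0.156]
side 0.4 [ 0.675  0.292 -0.003]
[[-14,0,12,0.0,0.0,-0.0],[-15,1,12,0.0,0.0,-0.0],[-14,0,11,0.0,0.01,-0.0],[-15,1,12,0.0,-0.0,-0.0],[-15,0,12,0.0,-0.0,-0.0]]
```

View pics/s4.png

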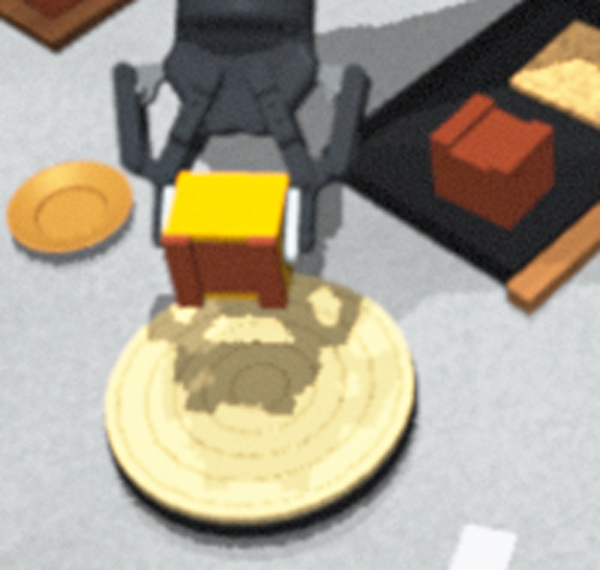

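The pot is held on its side above the mat, with its underside facing left and its feet visible at (230,270) in the crop. I'll lower it, feeling for contact.

```bash
python3 -m jog '[[[-14,0,12,0,0,0,0],[-15,1,12,0,0,0,0],[-14,0,11,0,0,0,0],[-15,0,12,0,0,0,0],[0,0,0,0,0,0,0]]]'
python3 -m jog '[[[-8,0,6,0,0,0,0],[-4,0,3,0,0,0,0],[0,0,0,0,0,0,0]]]'
python3 - <<'E'
from plan import *
o=bot.observe();print(np.round(o["qpos"],2),"grasp",np.array(o["position"])+Ro.from_euler('xyz',o["tool_rot"]).apply([0,0,.054]))
E
```

```text
clock: 16.25
position: [0.4843, 0.2949, 0.112]
tool_rot: [-3.134, -0.914, 2.189]
force: [-0.2, 0.2, -2.2]
grip_width: 0.0576
finger_force: 55.2
clock: 16.55
position: [0.485, 0.2952, 0.099]
tool_rot: [-3.138, -0.914, 2.191]
force: [0.6, -0.3, -3.4]
grip_width: 0.0575
finger_force: 55.2
[ 0.18  1.08 -0.76  1.71 -0.29  0.83  0.51] grasp [0.45997833 0.32986076 0.06599923]
```

```bash
python3 -m jog '[[[-3,0,2,0,0,0,0],[-3,0,2,0,0.01,0,0],[0,0,0,0,0,0,0]]]'
python3 -m jog '[[[-2,0,1,0,0,0,0],[0,0,0,0,0,0,0]]]' 
python3 -m jog '[[[-1,0,1,0,0,0,0],[0,0,0,0,0,0,0]]]' 
python3 -m jog '[[[-1,0,1,0,0,0,0],[0,0,0,0,0,0,0]]]'
```

```text
clock: 16.85
position: [0.4853, 0.2946, 0.0916]
tool_rot: [-3.137, -0.925, 2.19]
force: [-1.2, -0.5, -2.2]
grip_width: 0.0574
finger_force: 55.2
clock: 17.05
position: [0.4856, 0.2945, 0.0897]
tool_rot: [-3.138, -0.924, 2.191]
force: [1.0, 0.6, -3.5]
grip_width: 0.0576
finger_force: 55.2
clock: 17.25
position: [0.4854, 0.2947, 0.0885]
tool_rot: [-3.138, -0.924, 2.192]
force: [-0.0, 0.3, -3.4]
grip_width: 0.0574
finger_force: 55.2
clock: 17.45
position: [0.4854, 0.295, 0.0877]
tool_rot: [-3.139, -0.925, 2.192]
force: [0.3, -4.7, 7.3]
grip_width: 0.0574
finger_force: 56.0
```

```bash
python3 -m jog '[[[0,0,0,0,0,0,0.72],[0,0,0,0,0,0,0.8],[0,0,0,0,0,0,1],[0,0,0,0,0,0,1],[0,0,0,0,0,0,1]]]'
python3 - <<'E'
from plan import *
f=bot.grab_frame("side")
for r in bot.spot_point("pot",f)[:1]: print(r["conf"],np.round(r["xyz"],3))
# retract, swing over, approach from the other side
plan([([.497,.279,.10],2.192,.92,4),([.48,.305,.19],2.192,.3,6),([.43,.375,.14],2.192,-.65,8)])
E
```

```text
clock: 17.95
position: [0.4853, 0.2949, 0.0871]
tool_rot: [-3.138, -0.924, 2.191]
force: [-0.2, -0.2, 0.3]
grip_width: 0.0849
finger_force: 0.0
0.7 [0.439 0.353 0.056]
[[0,0,-19,-0.0,-0.0,-0.0],[-1,0,-20,-0.0,-0.0,-0.0],[0,0,-19,-0.0,-0.0,-0.0],[0,0,-20,-0.0,-0.0,-0.0],[20,0,-3,-0.0,-0.1,0.0]]
[[20,0,-5,-0.0,-0.11,0.0],[19,1,-8,-0.0,-0.1,0.0],[19,0,-9,-0.0,-0.11,0.0],[17,0,-11,-0.0,-0.1,0.0],[16,0,-13,-0.0,-0.1,0.0]]
[[14,0,12,-0.0,-0.12,0.0],[15,0,10,-0.0,-0.12,0.0],[16,0,9,-0.0,-0.12,0.0],[18,0,6,-0.0,-0.12,0.0],[18,0,5,-0.0,-0.12,0.0]]
[[18,1,2,-0.0,-0.12,0.0],[18,0,0,-0.0,-0.11,0.0],[18,0,-2,-0.0,-0.12,0.0]]
```

```bash
python3 -m jog '[[[0,0,-19,0,0,0,1],[-1,0,-20,0,0,0,1],[0,0,-19,0,0,0,1],[0,0,-20,0,0,0,1],[20,0,-3,0,-0.1,0,1]]]'
python3 -m jog '[[[20,0,-5,0,-0.11,0,1],[19,1,-8,0,-0.1,0,1],[19,0,-9,0,-0.11,0,1],[17,0,-11,0,-0.1,0,1],[16,0,-13,0,-0.1,0,1]]]'
python3 -m jog '[[[14,0,12,0,-0.12,0,1],[15,0,10,0,-0.12,0,1],[16,0,9,0,-0.12,0,1],[18,0,6,0,-0.12,0,1],[18,0,5,0,-0.12,0,1]]]'
python3 -m jog '[[[18,1,2,0,-0.12,0,1],[18,0,0,0,-0.11,0,1],[18,0,-2,0,-0.12,0,1],[0,0,0,0,0,0,1]]]'
python3 - <<'E'
from plan import *
print(np.round(bot.observe()["qpos"],2))
for c in("top","side"):
    f=bot.grab_frame(c)
    for r in bot.spot_point("pot",f): print(c,r["conf"],np.round(r["xyz"],3))
    m=bot.trace("pot",f)
    for r in m[:1]:
        c_=max(cv2.findContours(r["region"].astype(np.uint8),0,2)[0],key=cv2.contourArea)[:,0]
        b=cv2.minAreaRect(np.array([onz(f,*p,.08)[:2] for p in c_]).astype(np.float32)*1000);print(r["conf"],np.round(b[0]),np.round(b[1]),b[2])
plan([([.455,.332,.058],2.192,-.65,6)])
E
```

```text
clock: 18.55
position: [0.5189, 0.2476, 0.1486]
tool_rot: [-3.133, -0.824, 2.181]
force: [0.8, 0.0, 0.2]
grip_width: 0.0853
finger_force: 0.0
clock: 19.05
position: [0.4888, 0.2922, 0.2433]
tool_rot: [-3.141, -0.3, 2.194]
force: [0.4, -0.5, -0.9]
grip_width: 0.0852
finger_force: 0.0
clock: 19.55
position: [0.4399, 0.3603, 0.206]
tool_rot: [-3.141, 0.291, 2.195]
force: [0.8, -0.6, -0.3]
grip_width: 0.0855
finger_force: 0.0
clock: 19.95
position: [0.4077, 0.4043, 0.1816]
tool_rot: [-3.134, 0.639, 2.207]
force: [-0.9, 0.2, -0.4]
grip_width: 0.0856
finger_force: 0.0
[-1.09  0.73 -0.04  1.74  0.65  1.12 -0.92]
top 0.86 [0.444 0.353 0.058]
0.7 [453. 325.] [73. 58.] 35.13410949707031
side 0.61 [0.443 0.355 0.056]
side 0.55 [ 0.396  0.046 -0.002]
0.92 [430. 357.] [62. 51.] 36.403594970703125
[[2,-1,16,-0.0,-0.0,0.0],[2,-1,16,-0.0,-0.0,0.0],[2,0,16,-0.0,-0.01,0.0],[2,-1,15,-0.0,0.0,0.0],[2,-1,16,-0.0,-0.0,0.0]]
[[3,-1,16,-0.0,-0.0,0.0]]
```

```bash
python3 -m jog '[[[2,-1,16,0,0,0,1],[2,-1,16,0,-0.01,0,1],[2,0,16,0,0,0,1],[2,-1,15,0,0,0,1],[1,-1,16,0,0,0,1]]]'
python3 -m jog '[[[1,-1,15,0,0,0.01,1],[0,0,0,0,0,0,1]]]'
python3 - <<'E'
from plan import *
print(np.round(bot.observe()["qpos"],2))
plan([([.457,.332,.060],2.192,-.65,1)])
E
```

```text
clock: 20.75
position: [0.4322, 0.3647, 0.1143]
tool_rot: [-3.137, 0.647, 2.197]
force: [0.8, -0.1, -0.8]
grip_width: 0.0854
finger_force: 0.0
clock: 20.95
position: [0.4361, 0.3563, 0.1012]
tool_rot: [3.141, 0.648, 2.184]
force: [-0.5, 0.4, -0.7]
grip_width: 0.0854
finger_force: 0.0
[-1.05  0.84  0.    1.82  0.74  0.95 -1.02]
[[0,3,-2,-0.0,-0.0,-0.01]]
```

```bash
python3 -m jog '[[[0,3,-2,0,0,0,1],[0,0,0,0,0,0,0.6],[0,0,0,0,0,0,0.4],[0,0,0,0,0,0,0],[0,0,0,0,0,0,0]]]' 50
python3 -m jog '[[[0,0,0,0,0,0,0],[-8,0,-10,0,0,0,0],[-12,0,-16,0,0,0,0],[-12,0,-16,0,0,0,0],[-12,0,-16,0,0,0,0]]]'
python3 - <<'E'
from plan import *
print(np.round(bot.observe()["qpos"],2))
for c in("top","side"):
    f=bot.grab_frame(c)
    for q in("pot","pad","tray","done_pot"):
        for r in bot.spot_point(q,f):
            if q=="pot" or (.4<r["xyz"][0]<.6 and abs(r["xyz"][1]-.04)<.11):print(c,q,round(r["conf"],2),np.round(r["xyz"],3))
    for r in bot.trace("pad",f):
        c_=max(cv2.findContours(r["region"].astype(np.uint8),0,2)[0],key=cv2.contourArea)[:,0]
        b=cv2.minAreaRect(np.array([onz(f,*p,.013)[:2] for p in c_]).astype(np.float32)*1000)
        if abs(b[0][0]-494)<40:print("  pad",round(r["conf"],2),np.round(b[0]),np.round(b[1]),round(b[2]))
E
```

```text
clock: 21.45
position: [0.4375, 0.3615, 0.1052]
tool_rot: [3.137, 0.646, 2.184]
force: [-2.1, 1.8, 6.2]
grip_width: 0.0577
finger_force: 53.0
clock: 21.95
position: [0.4374, 0.3606, 0.1789]
tool_rot: [3.138, 0.646, 2.184]
force: [0.2, -0.1, -3.4]
grip_width: 0.0573
finger_force: 53.9
[-1.04  0.71 -0.01  1.8   0.69  1.06 -0.91]
top pot 0.94 [0.44  0.354 0.131]
top pad 0.68 [ 0.493 -0.017  0.006]
top done_pot 0.73 [0.473 0.104 0.005]
  pad 0.67 [488. -20.] [81. 82.] 3
side pot 0.73 [ 0.495 -0.018  0.005]
side pot 0.58 [0.441 0.352 0.128]
side pad 0.66 [ 0.493 -0.02   0.005]
side tray 0.79 [ 0.49   0.043 -0.002]
side done_pot 0.93 [0.476 0.105 0.007]
  pad 0.86 [491. -16.] [85. 88.] 3
```

Run:
```python
from plan import *
plan([([.47,.28,.24],2.1,-.3,5),([.492,-.024,.22],1.54,.5,13),([.492,-.024,.13],1.54,.925,5)])
```

```text
[[-25,-4,-10,0.01,0.07,0.02],[-24,-3,-12,0.01,0.07,0.01],[-23,-3,-13,0.01,0.07,0.02],[-22,-3,-15,0.0,0.07,0.01],[-22,-3,-16,0.01,0.07,0.02]]
[[-22,-11,9,-0.0,0.06,0.04],[-24,-11,7,-0.01,0.06,0.05],[-24,-9,6,-0.0,0.06,0.04],[-25,-8,4,-0.01,0.06,0.04],[-25,-8,3,-0.0,0.06,0.05]]
[[-26,-6,1,-0.01,0.06,0.04],[-26,-5,0,-0.0,0.06,0.05],[-26,-3,-2,-0.0,0.06,0.04],[-26,-3,-4,-0.01,0.06,0.04],[-26,-2,-5,-0.0,0.06,0.05]]
[[-26,0,-6,-0.01,0.06,0.04],[-25,1,-8,-0.0,0.06,0.04],[-25,2,-10,-0.01,0.05,0.05],[-13,0,17,0.0,0.09,-0.0],[-14,0,15,0.0,0.08,-0.0]]
[[-16,0,15,0.0,0.09,-0.0],[-17,0,13,0.0,0.08,-0.0],[-18,0,11,0.0,0.09,-0.0]]
```

```bash
python3 -m jog '[[[-25,-4,-10,0.01,0.07,0.02,0],[-24,-3,-12,0.01,0.07,0.01,0],[-23,-3,-13,0.01,0.07,0.02,0],[-22,-3,-15,0,0.07,0.01,0],[-22,-3,-16,0.01,0.07,0.02,0]]]'
python3 -m jog '[[[-22,-11,9,0,0.06,0.04,0],[-24,-11,7,-0.01,0.06,0.05,0],[-24,-9,6,0,0.06,0.04,0],[-25,-8,4,-0.01,0.06,0.04,0],[-25,-8,3,0,0.06,0.05,0]]]'
python3 -m jog '[[[-26,-6,1,-0.01,0.06,0.04,0],[-26,-5,0,0,0.06,0.05,0],[-26,-3,-2,0,0.06,0.04,0],[-26,-3,-4,-0.01,0.06,0.04,0],[-26,-2,-5,0,0.06,0.05,0]]]'
python3 -m jog '[[[-26,0,-6,-0.01,0.06,0.04,0],[-25,1,-8,0,0.06,0.04,0],[-25,2,-10,-0.01,0.05,0.05,0],[-13,0,17,0,0.09,0,0],[-14,0,15,0,0.08,0,0]]]'
python3 -m jog '[[[-16,0,15,0,0.09,0,0],[-17,0,13,0,0.08,0,0],[-18,0,11,0,0.09,0,0],[0,0,0,0,0,0,0],[0,0,0,0,0,0,0]]]'
python3 - <<'E'
from plan import *
print(np.round(bot.observe()["qpos"],2))
for c in("top","side"):
    f=bot.grab_frame(c)
    for q in("pot","pad","done_pot"):
        for r in bot.spot_point(q,f):
            if .4<r["xyz"][0]<.6 and abs(r["xyz"][1]-.04)<.11:print(c,q,round(r["conf"],2),np.round(r["xyz"],3))
save(f,"s5.png",(240,150,420,300),4)
plan([([.492,-.024,.055],1.54,.925,6)])
E
```

```text
clock: 23.05
position: [0.4619, 0.2926, 0.2926]
tool_rot: [3.137, 0.294, 2.096]
force: [0.5, -0.6, -2.9]
grip_width: 0.0577
finger_force: 54.2
clock: 23.55
position: [0.4727, 0.1599, 0.2825]
tool_rot: [3.086, -0.013, 1.882]
force: [0.4, -0.1, -2.4]
grip_width: 0.0573
finger_force: 54.2
clock: 24.05
position: [0.4838, 0.0283, 0.2736]
tool_rot: [3.102, -0.325, 1.674]
force: [-0.8, 0.1, -3.3]
grip_width: 0.0571
finger_force: 54.2
clock: 24.55
position: [0.4914, -0.0577, 0.2256]
tool_rot: [3.136, -0.668, 1.538]
force: [-0.1, -0.1, -4.1]
grip_width: 0.0575
finger_force: 54.2
clock: 25.05
position: [0.491, -0.0673, 0.1624]
tool_rot: [3.139, -0.924, 1.538]
force: [1.3, 0.1, -2.5]
grip_width: 0.0574
finger_force: 54.2
[ 0.66  0.8  -0.36  1.91 -0.75  0.98  0.92]
top pot 0.8 [ 0.493 -0.017  0.152]
top pad 0.73 [ 0.492 -0.017  0.007]
top done_pot 0.81 [0.475 0.106 0.004]
side pot 0.62 [ 0.49  -0.016  0.154]
side pad 0.65 [ 0.494 -0.02   0.006]
side done_pot 0.69 [0.478 0.1   0.004]
[[-10,0,8,0.0,0.0,0.0],[-10,0,7,0.0,0.0,0.0],[-10,0,8,0.0,0.0,0.0],[-10,-1,7,0.0,0.0,0.0],[-10,0,8,0.0,0.0,0.0]]
[[-10,0,7,0.0,0.0,0.0]]
```

View pics/s5.png

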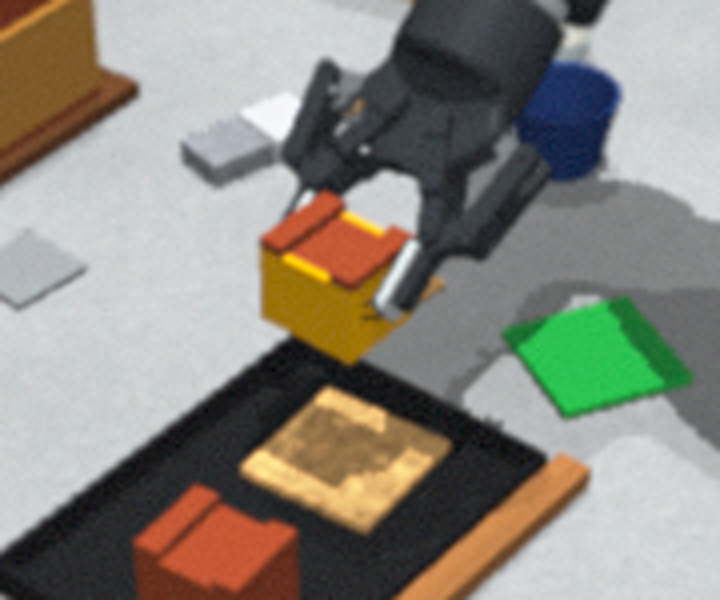

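The pot is held upside down above the pad. Its feet are up at (335,240) in the crop and it is centred within about 2 mm. Lowering.

```bash
python3 -m jog '[[[-10,0,8,0,0,0,0],[-10,0,7,0,0,0,0],[-10,0,8,0,0,0,0],[-10,0,7,0,0,0,0],[-10,0,8,0,0,0,0]]]'
python3 -m jog '[[[-8,0,6,0,0,0,0],[-4,0,3,0,0,0,0],[-3,0,2,0,0,0,0],[0,0,0,0,0,0,0]]]'
python3 -m jog '[[[-2,0,2,0,0,0,0],[-2,0,1,0,0,0,0],[0,0,0,0,0,0,0]]]'
python3 -m jog '[[[-1,0,1,0,0,0,0],[0,0,0,0,0,0,0]]]'
```

```text
clock: 25.95
position: [0.4911, -0.0669, 0.0982]
tool_rot: [3.138, -0.926, 1.539]
force: [0.5, 0.6, -2.9]
grip_width: 0.0575
finger_force: 54.3
clock: 26.35
position: [0.4912, -0.0671, 0.0808]
tool_rot: [3.138, -0.926, 1.54]
force: [0.5, -0.2, -2.2]
grip_width: 0.0577
finger_force: 54.3
clock: 26.65
position: [0.4912, -0.0672, 0.0759]
tool_rot: [3.137, -0.926, 1.54]
force: [-0.9, 1.0, -3.7]
grip_width: 0.0576
finger_force: 54.3
clock: 26.85
position: [0.4913, -0.0669, 0.0746]
tool_rot: [3.137, -0.926, 1.54]
force: [-0.2, 0.5, -2.8]
grip_width: 0.0574
finger_force: 54.3
```

```bash
python3 -m jog '[[[-1,0,1,0,0,0,0],[0,0,0,0,0,0,0]]]'
python3 -m jog '[[[-1,0,1,0,0,0,0],[0,0,0,0,0,0,0]]]'
```

```text
clock: 27.05
position: [0.4915, -0.0668, 0.0739]
tool_rot: [3.137, -0.927, 1.541]
force: [-1.3, -3.5, 9.9]
grip_width: 0.0575
finger_force: 53.7
clock: 27.25
position: [0.4917, -0.0666, 0.0733]
tool_rot: [3.136, -0.928, 1.541]
force: [-1.7, -8.8, 22.8]
grip_width: 0.0573
finger_force: 54.1
```

Contact. I'll ease off about 1 mm, release and withdraw along the tool axis.

```bash
python3 -m jog '[[[1,0,-1,0,0,0,0],[0,0,0,0,0,0,0.72],[0,0,0,0,0,0,0.8],[0,0,0,0,0,0,1],[0,0,0,0,0,0,1]]]'
python3 -m jog '[[[0,0,-8,0,0,0,1],[0,0,-18,0,0,0,1],[0,0,-20,0,0,0,1],[0,0,-20,0,0,0,1],[0,0,-20,0,0,0,1]]]'
python3 -m jog '[[[20,0,-20,0,0,0,1],[20,0,-20,0,0,0,1],[20,0,-20,0,0,0,1],[0,0,0,0,0,0,1]]]'
python3 - <<'E'
from h import *
for c in("top","side"):
    f=bot.grab_frame(c)
    for q in("pot","pad","done_pot","tray","stop","blue_pot"):
        for r in bot.spot_point(q,f):
            if .38<r["xyz"][0]<.6 and abs(r["xyz"][1]-.04)<.11 or q=="blue_pot":print(c,q,round(r["conf"],2),np.round(r["xyz"],3))
save(f,"s6.png",(220,150,460,330),3)
E
```

```text
clock: 27.75
position: [0.4913, -0.0667, 0.0731]
tool_rot: [3.138, -0.926, 1.54]
force: [-0.4, 0.1, 0.3]
grip_width: 0.0849
finger_force: 0.0
clock: 28.25
position: [0.4887, -0.1365, 0.1257]
tool_rot: [3.138, -0.926, 1.54]
force: [-0.3, 0.1, 0.0]
grip_width: 0.0853
finger_force: 0.0
clock: 28.65
position: [0.4889, -0.1486, 0.2121]
tool_rot: [3.131, -0.923, 1.544]
force: [0.6, 0.1, -0.2]
grip_width: 0.0854
finger_force: 0.0
top pot 0.82 [ 0.49  -0.018  0.066]
top pot 0.62 [0.486 0.04  0.   ]
top pad 0.84 [ 0.492 -0.017  0.008]
top done_pot 0.56 [0.476 0.105 0.004]
top tray 0.8 [ 0.488  0.043 -0.001]
side pot 0.88 [ 0.491 -0.014  0.065]
side pad 0.93 [ 0.495 -0.019  0.004]
side done_pot 0.91 [0.477 0.102 0.005]
side tray 0.96 [ 0.488  0.044 -0.002]
side stop 0.92 [0.393 0.044 0.   ]
side blue_pot 0.68 [ 0.562 -0.329 -0.003]
```

View pics/s6.png

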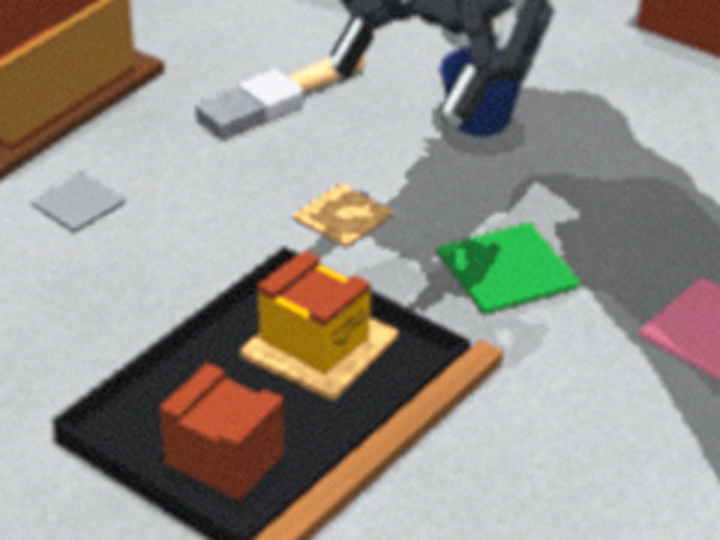

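The pot stands upside down in the middle of the cork pad, at (315,310) in the crop. The tray is against the strip, the brown and blue pots are standing, and the gripper is clear.

```bash
python3 -c "
from workcell import bot
print(bot.job_done())"
```

```text
the job is handed in; nothing more can be done
None
```

I handed the job in at about 29 s of the 72 s allowed: the tray is home against the strip, the mustard pot was laid on the mat, re-gripped and set upside down within about 4 mm of the cork pad's centre, and the blue and brown pots are still standing; no verdict came back.

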